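# Hold the sizing gauge over the sample carrot

### The arm

A 6-joint arm with a two-finger parallel gripper is mounted at the origin on a cart in front of the work surface, level with it; the furniture and walls round the work are solid. World frame = base frame: x ahead of the robot, y to its left, z up, the work surface at z = 0. Lengths are in mm, angles in rad, forces in N, time in s.
With the tool pointing down it reaches from about 350 to 975 mm from the base axis. Payload 7.1 kg.
Tool frame: the origin (TCP) lies between the finger pads; the fingertips stand 14 mm ahead of it and the grasp point (between the pads) lies 5 mm behind it; z points along the fingers, y is the line along which they close (so a half turn about z gives the same grasp; the last joint's range is limited). The gripper opens to 88 mm and grips with 3 to 60 N. Pads are 20 mm wide; open, the fingers measure 115 mm over their backs; the gripper's body (75 mm by 178 mm) begins 61 mm behind the grasp point.
Start: joints at [1.12, 0.423, 1.63, -0, 1.089, -0.019], TCP at [261.534, 567.631, 236.675] pointing down, gripper open.
Joint ranges: [-3, 3], [-0.9, 2.11], [0.09, 2.58], [-1.31, 4.45], [0.11, 2.69], [-2.54, 2.54]. Speed limits (rad/s): [2.39, 2.39, 3.01, 3.14, 3.14, 3.14].

### API

Orientations are given as a rotation vector (axis times angle).
In Python, from workcell import ctrl gives the robot as it stands. The module is installed in compiled form; this text tells all that it offers.
- The arm moves only by the tool servo_tool, never from a script. Its argument "plan" is a list of rows, each a list of 3 entries, a list of its own where there are three numbers: the closure, from 0 (fully open) to 1 (shut), then the shift along the world's x, y, z in mm, then the turn about the world's z in degrees. In form: [[hand, [x, y, z], yaw], ...]. A call has 1 to 10 rows; each row is the pose to reach, as a shift and turn from the pose commanded when the call began; what a row does not reach only later rows make up. A row lasts 1/12 s, in which the tool goes at most 41.7 mm and 7.16 degrees, less where a joint would pass 70% of its speed; a pose out of reach is approached as far as the arm can. A call with a gripper value outside its range is refused whole. The fingers move at their own pace and stop on an object; the grip force is fixed at half the most. Time passes only in rows, so rows that repeat a pose let the fingers close. It gives the time, the measured TCP pose, the force, the opening and the grip force at its end, in the units of the state.
- ctrl.get_obs(): the state, without advancing time (a new reading comes with each control period).
- ctrl.get_image(name): name is "scene" or "top"; returns the picture (384x512x3 uint8, blue, green, red); there is no depth.
- ctrl.camera_info(name): a dict with "fovy" (degrees; the focal length in pixels is half the picture's height over the tangent of half this angle, whatever the lens; pixels are square), "cx", "cy" (the principal point, pixels), "rvec" (rotation vector, rad) and "tvec" (3), from world to camera coordinates, as OpenCV has them. Camera axes: x right, y down, z forward; pixel columns grow to the right and rows downward; lengths in mm; the calibration is good to about 2 mm. A picture is of the moment at which its call begins. camera_info takes no time and is no camera call.
- ctrl.close_job(): hands the job in; it is judged then, once.
The state is a dict: "t": time; "qpos": joint angles; "qvel": joint speeds; "joint_torque": joint torques, N m; "ee_pos": TCP position; "orientation": TCP orientation; "ft_force": force on the tool from outside, world axes, zero at the start; "moment": the same for the moment, N m; "width": finger opening in mm; "grasp_force": force on a finger pad.
Only numpy, scipy, OpenCV 4.12 (cv2) and the standard library are available. Lean on these libraries where they do the work, as an engineer would, in place of code of your own. Each camera call takes 0.05 s, during which the arm holds its last target. There are 200 camera calls.

### The job

Two carrot sizing gauges (flat metal frames with an upright wooden grip) lie on the bench: pick up the longer one by its grip, lift it over the low wooden divider without bumping it, and hold it level just above the carrot in the sample tray, about a finger's width (1 to 2 cm) clear of the carrot's top, centred on the carrot and turned so that the frame's length runs along the carrot, so the grader can see whether the carrot fits the window. Never touch the carrot or its tray and leave everything else where it is; finish while still holding the gauge there motionless in the gripper - do not put it down or let go.

Things in the scene. Friction and masses are not known exactly. Their poses are not given: they have to be found in the camera images.
- long_gauge: Longer of two sizing gauges, loose, 0.25 kg, in either of two spots. Flat aluminium frame 224 (x) by 112 (y) mm, 8 thick, window 184 x 72. Over its middle a steel rod bridge (along y, top 62 mm above the underside) carries an upright wooden grip tab 50 long (x), 14 thick (y), 60 to 104 mm above the underside. Lies flat. Origin: centre of the underside; z up.
- long_gauge_grip (a point): Point to grip on the longer gauge: the centre of its grip tab, 90 mm above the frame's underside. x along the gauge's length; pinch the 14 mm thickness, along y.
- short_gauge: The shorter gauge, to be left alone: the same in every way but only 160 mm long (x) outside. Origin: centre of its underside.
- divider: Low wooden lane divider, fixed, between the gauges (robot's right) and the sample tray (left): upright board 400 mm long (its x, roughly ahead of the robot), 18 mm thick (y), top edge 110 mm above the bench, on two feet 70 mm wide (y), 12 mm high. Origin: centre of its underside, on the bench.
- tray: Sample tray, fixed to the bench: plywood board 200 mm (its x) by 90 mm (y), 12 mm thick, with a 10 mm high lip along each long side. Origin: centre of its underside, on the bench; z up. The sample carrot lies on it, lengthwise.
- sample_carrot: The sample carrot, loose, lying on the tray: 157 mm long (its x), about 47 mm wide (y) and 47 mm high. Origin: centre of the underside of its bounding box, on the tray's board (12 mm above the bench); its top is 47 mm above its origin, 59 mm above the bench.
- tape_roll: Bystander: roll of pale masking tape lying flat, 100 mm across, 25 mm high. Origin: centre of underside.
- check_weight: Bystander: brass check weight, 38 mm across, 40 mm high. Origin: centre of underside.
Not all that is in view belongs to the job. There is more than one size of the sample_carrot; the one meant has the size given above.

How it is judged:
By the outcome, as a careful person would: the job done as asked, in the order asked, and still so for the second after the job is handed in, while the arm keeps its last pose, push and grip.
It also fails if it takes over 42 s, if anything falls off the work surface, if the arm or the gripper's body presses on something with over 40 N, if the wrist force passes 120 N, or if a joint passes its speed limit or range.

## Working session

There is one attempt and no reset: what is moved stays moved. The work goes in short steps, Python scripts to look and compute and a tool call to move; the robot and the scene stay as the last step left them, time stands still between calls to the robot, and variables do not carry over. Pictures are saved under pics/ and viewed, at most 10 in all, crops included, and the job is handed in when it is done.

Besides the shell and the picture viewer there is one more tool, called after ">>>" as name(argument=value, ...), one argument or row to a line, values as JSON. servo_tool: Moves the arm, as the interface text tells. Its arguments: {"type":"object","properties":{"plan":{"type":"array"}},"required":["plan"]}

```bash
mkdir -p pics
cat > h.py <<'E'
import numpy as np, cv2
from workcell import ctrl
def cam(n):
    i=ctrl.camera_info(n); f=192/np.tan(np.radians(i['fovy'])/2)
    return np.array([[f,0,i['cx']],[0,f,i['cy']],[0,0,1]]),cv2.Rodrigues(np.array(i['rvec'],float))[0],np.array(i['tvec'],float).ravel(),i
def px2w(n,u,v,z):
    K,R,t,_=cam(n); d=R.T@np.linalg.solve(K,[u,v,1]); c=-R.T@t
    return c+d*(z-c[2])/d[2]
def w2px(n,p):
    K,R,t,_=cam(n); q=K@(R@np.array(p,float)+t); return q[:2]/q[2]
E
python3 - <<'E'
from h import *
for n in("scene","top"):
    im=ctrl.get_image(n); cv2.imwrite(f'pics/{n}0.png',im); print(cam(n)[3])
print(ctrl.get_obs())
E
```

```text
{'fovy': 46.973965638981795, 'cx': 251.63761630528643, 'cy': 191.41031332846745, 'rvec': array([ 2.30607437, -0.62955122,  0.26916484]), 'tvec': array([-446.35342595,  226.61525857, 1490.11983314])}
{'fovy': 46.210621460409726, 'cx': 254.13415188867953, 'cy': 192.63217235912538, 'rvec': array([ 2.1429788 , -2.1980983 ,  0.10024945]), 'tvec': array([ -30.84885491,  504.5823875 , 1303.77401431])}
{'t': 0.1, 'qpos': array([ 1.11999398e+00,  4.23753632e-01,  1.63059616e+00, -3.16926837e-05,
        1.08860972e+00, -1.89953033e-02]), 'qvel': array([-0.00161826, -0.00085019, -0.0026451 ,  0.00086099, -0.00081922,
        0.00013881]), 'joint_torque': array([ 5.55066742e-05, -5.45616174e+01, -2.74325430e+01,  6.44264510e-02,
        1.89202290e-02, -2.44107804e-05]), 'ee_pos': array([261.34315127, 567.20904391, 235.99299958]), 'orientation': array([-6.72938557e-01, -3.06837521e+00,  2.09817127e-03]), 'ft_force': array([-0.96314918, -0.16325851,  0.96373261]), 'moment': array([ 0.01925819, -0.05384033,  0.01449537]), 'grasp_force': 0.0, 'width': 87.86158667148575}
```

View pics/scene0.png

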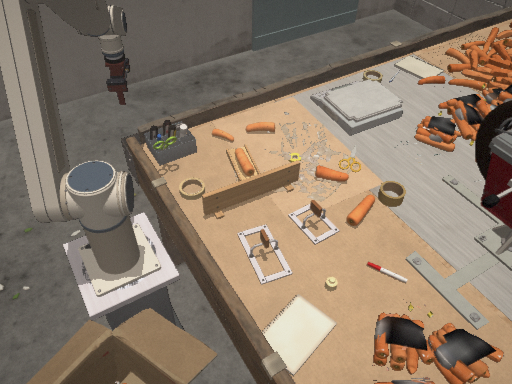

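View pics/top0.png

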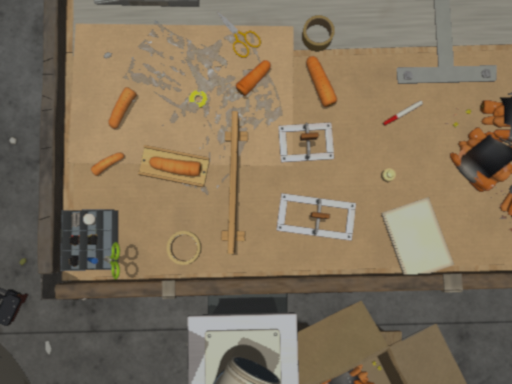

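Scene: two gauges lie right of the divider, and the tray with its carrot is to the left. Gauge candidates in the top view are (316,217), frame about 76 px long, and (306,142), about 53 px. The first is the long one. Carrot candidates are (175,167) on the tray, with loose ones at (123,108), (108,163), (254,77) and (321,80). I choose the one on the tray. Next I check both choices in a close crop.

Run:
```python
from h import *
im=cv2.imread('pics/top0.png')
a=cv2.resize(im[185:250,266:366],None,fx=7,fy=7,interpolation=cv2.INTER_CUBIC)
b=cv2.resize(im[138:198,130:220],None,fx=7,fy=7,interpolation=cv2.INTER_CUBIC)
cv2.imwrite('pics/a.png',a);cv2.imwrite('pics/b.png',b)
```

```text
(no output)
```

View pics/a.png

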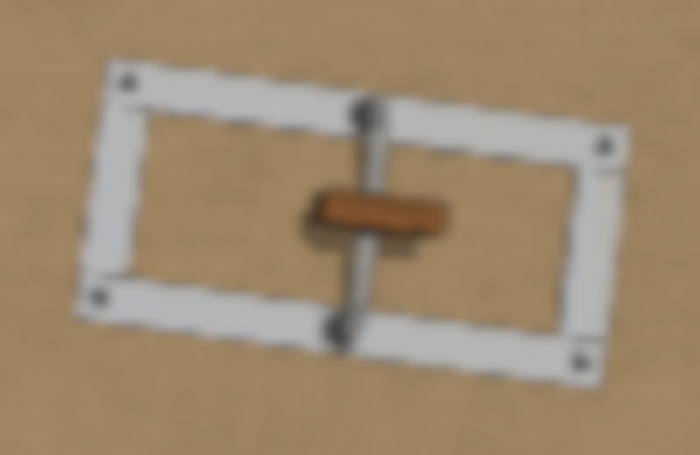

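View pics/b.png

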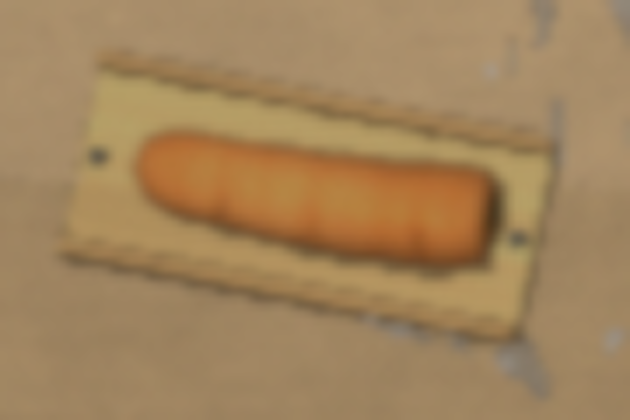

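The first crop shows the long gauge: frame corners at crop (108,60), (628,128), (600,386), (78,318), grip tab from (320,207) to (447,217). The second shows the carrot on its tray, from (137,165) to (497,215), with the tray screws at (98,155) and (517,238).

Run:
```python
from h import *
def P(o,c,z): return np.array([px2w("top",(x+.5)/7-.5+o[0],(y+.5)/7-.5+o[1],z) for x,y in c])
ang=lambda d:np.degrees(np.arctan2(d[1],d[0]))
g=P((266,185),[(108,60),(628,128),(600,386),(78,318)],8)
print('frame',g.mean(0),ang(g[0]-g[1]),ang(g[3]-g[2]),np.linalg.norm(g[0]-g[1]),np.linalg.norm(g[0]-g[3]),np.linalg.norm(g[1]-g[2]))
t=P((266,185),[(320,207),(447,217)],104);print('tab',t.mean(0),ang(t[0]-t[1]),np.linalg.norm(t[0]-t[1]))
s=P((130,138),[(98,155),(517,238)],12);print('tray screws',s.mean(0),ang(s[0]-s[1]))
q=P((130,138),[(98,50),(553,148),(520,342),(60,257)],20);print('tray',q.mean(0),ang(q[0]-q[1]),ang(q[3]-q[2]),np.linalg.norm(q[0]-q[1]))
im=cv2.imread('pics/top0.png');hs=cv2.cvtColor(im,cv2.COLOR_BGR2HSV)
m=cv2.inRange(hs,(3,150,90),(16,255,255));m[:138]=0;m[198:]=0;m[:,:130]=0;m[:,220:]=0
pts=np.argwhere(m)[:,::-1]
w=np.array([px2w("top",u,v,35.5)[:2] for u,v in pts]).astype(np.float32)
print('carrot rect',cv2.minAreaRect(w),'pca',w.mean(0),ang(np.linalg.eigh(np.cov(w.T))[1][:,1]))
c=P((130,138),[(137,165),(497,215)],35.5);print('ends',c,c.mean(0),ang(c[0]-c[1]),np.linalg.norm(c[0]-c[1]))
d=P((0,0),[],0) if 0 else [px2w("top",234,111,110),px2w("top",231,254,110)];print('divider',d)
R=cv2.Rodrigues(ctrl.get_obs()['orientation'])[0];print('tool y ang',ang(R[:,1]))
```

```text
frame [ 429.73900137 -225.57436171    8.        ] 81.04222133957605 81.15083330036568 222.8343313106246 110.4699454739242 110.04361484332031
tab [ 429.74089605 -224.8109336   104.        ] 84.0360403966522 50.09219631178826
tray screws [592.26336755 196.08805015  12.        ] 77.24636689754965
tray [589.92257722 194.53992685  20.        ] 76.24949974880367 78.02559882360212 199.69158480598804
carrot rect ((586.8372192382812, 189.11260986328125), (148.85525512695312, 42.676029205322266), 81.32530212402344) pca [587.4031 184.5146] 78.96806588073325
ends [[603.70119784 263.41139176  35.5       ]
 [578.51178121 112.04885902  35.5       ]] [591.10648952 187.73012539  35.5       ] 80.55155311227357 153.444201677318
divider [array([727.06281117,   6.88774084, 110.        ]), array([329.12520874,  23.37929981, 110.        ])]
tool y ang 65.26012174051075
```

>>> servo_tool(
  plan=[
    [0,[17,-30,0],-6],
    [0,[36,-66,0],-12],
    [0,[55,-102,0],-19],
    [0,[74,-138,0],-26],
    [0,[93,-174,0],-33],
    [0,[112,-210,0],-40],
    [0,[131,-246,0],-47],
    [0,[148,-282,0],-54],
    [0,[160,-318,0],-60],
    [0,[168,-354,0],-66],
  ],
)

```text
t: 0.93
ee_pos: [430.3, 211.8, 236.6]
orientation: [2.242, 2.201, 0.0]
ft_force: [0.1, -0.1, 0.2]
width: 88.1
grasp_force: 0.0
```

>>> servo_tool(
  plan=[
    [0,[0,-36,0],-4],
    [0,[0,-76,0],-8],
    [0,[0,-116,0],-8],
    [0,[0,-156,0],-8],
    [0,[0,-196,0],-8],
    [0,[0,-236,0],-8],
    [0,[0,-276,0],-8],
    [0,[0,-316,0],-8],
    [0,[0,-350,0],-8],
    [0,[0,-380,0],-8],
  ],
)

```text
t: 1.77
ee_pos: [429.0, -168.7, 236.6]
orientation: [2.385, 2.044, -0.0]
ft_force: [1.1, -0.6, 0.0]
width: 87.9
grasp_force: 0.0
```

>>> servo_tool(
  plan=[
    [0,[0,-25,0],0],
    [0,[0,-45,0],0],
    [0,[0,-58,-10],0],
    [0,[0,-58,-30],0],
    [0,[0,-58,-50],0],
    [0,[0,-58,-60],0],
    [0,[0,-58,-66],0],
    [0,[0,-58,-66],0],
    [0,[0,-58,-66],0],
    [0,[0,-58,-66],0],
  ],
)

```text
t: 2.6
ee_pos: [430.2, -224.4, 171.4]
orientation: [2.383, 2.046, 0.001]
ft_force: [-0.1, -0.3, 0.1]
width: 87.6
grasp_force: 0.0
```

Run:
```python
from h import *
im=ctrl.get_image("scene"); u,v=map(int,w2px("scene",(430,-225,100))); cv2.imwrite('pics/s1.png',cv2.resize(im[v-65:v+55,u-70:u+70],None,fx=5,fy=5,interpolation=cv2.INTER_CUBIC))
```

```text
(no output)
```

View pics/s1.png

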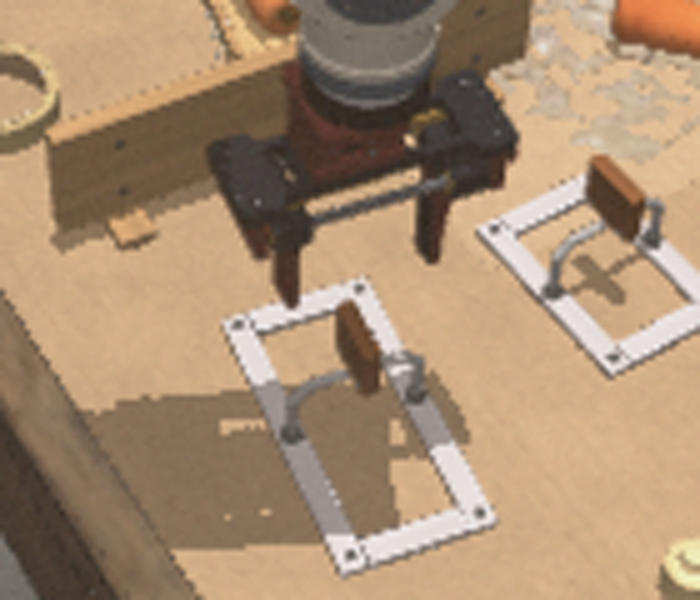

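The open fingers, tips near (290,300) and (430,255), straddle the long gauge's tab at (358,345) from above, along its thickness. I descend and close.

>>> servo_tool(
  plan=[
    [0,[0,0,-10],0],
    [0,[0,0,-25],0],
    [0,[0,0,-40],0],
    [0,[0,0,-55],0],
    [0,[0,0,-68],0],
    [0,[0,0,-78],0],
    [0,[0,0,-84],0],
    [0,[0,0,-86],0],
    [0,[0,0,-86],0],
    [0,[0,0,-86],0],
  ],
)

```text
t: 3.48
ee_pos: [429.8, -224.5, 85.0]
orientation: [2.384, 2.045, 0.0]
ft_force: [-0.4, 0.5, 0.7]
width: 87.9
grasp_force: 0.0
```

>>> servo_tool(
  plan=[
    [0.3,[0,0,0],0],
    [0.5,[0,0,0],0],
    [0.65,[0,0,0],0],
    [0.75,[0,0,0],0],
    [0.8,[0,0,0],0],
    [0.85,[0,0,0],0],
    [0.9,[0,0,0],0],
    [1,[0,0,0],0],
    [1,[0,0,0],0],
    [1,[0,0,0],0],
  ],
)

```text
t: 4.32
ee_pos: [429.5, -224.4, 84.6]
orientation: [-2.384, -2.046, 0.0]
ft_force: [-0.9, -0.6, -0.3]
width: 24.6
grasp_force: 0.0
```

>>> servo_tool(
  plan=[
    [1,[0,0,0],0],
    [1,[0,0,0],0],
    [1,[0,0,0],0],
    [1,[0,0,0],0],
    [1,[0,0,0],0],
    [1,[0,0,0],0],
  ],
)

```text
t: 4.82
ee_pos: [429.7, -224.5, 84.7]
orientation: [2.384, 2.045, 0.0]
ft_force: [1.0, -0.3, 0.2]
width: 13.7
grasp_force: 30.0
```

>>> servo_tool(
  plan=[
    [1,[0,0,3],0],
    [1,[0,0,10],0],
    [1,[0,0,22],0],
    [1,[0,0,38],0],
    [1,[0,0,56],0],
    [1,[0,0,76],0],
    [1,[0,0,96],0],
    [1,[0,0,116],0],
    [1,[0,0,134],0],
    [1,[0,0,148],0],
  ],
)

```text
t: 5.65
ee_pos: [429.3, -224.3, 234.5]
orientation: [2.384, 2.045, 0.0]
ft_force: [0.8, 0.4, -2.0]
width: 13.6
grasp_force: 30.0
```

>>> servo_tool(
  plan=[
    [1,[0,0,8],0],
    [1,[0,0,12],0],
    [1,[2,5,12],0],
    [1,[6,15,12],0],
    [1,[12,31,12],0],
    [1,[19,49,12],0],
    [1,[26,68,12],0],
    [1,[34,88,12],0],
    [1,[42,108,12],0],
    [1,[50,128,12],0],
  ],
)

```text
t: 6.48
ee_pos: [479.1, -94.4, 243.4]
orientation: [-2.383, -2.044, 0.002]
ft_force: [0.4, -0.1, -3.0]
width: 13.8
grasp_force: 30.0
```

>>> servo_tool(
  plan=[
    [1,[8,20,0],0],
    [1,[16,40,0],0],
    [1,[24,60,0],0],
    [1,[32,80,0],0],
    [1,[40,100,0],0],
    [1,[48,120,0],0],
    [1,[56,140,0],0],
    [1,[64,160,0],0],
    [1,[72,180,0],0],
    [1,[80,200,0],0],
  ],
)

```text
t: 7.32
ee_pos: [558.7, 105.6, 243.1]
orientation: [-2.383, -2.045, 0.004]
ft_force: [0.7, 0.1, -2.5]
width: 13.8
grasp_force: 30.0
```

>>> servo_tool(
  plan=[
    [1,[8,20,0],0],
    [1,[15,40,0],0],
    [1,[21,56,0],0],
    [1,[25,70,0],0],
    [1,[28,79,0],0],
    [1,[29,84,0],0],
    [1,[29,86,0],-1],
    [1,[29,86,0],-1],
    [1,[29,86,0],-1],
    [1,[29,86,0],-1],
  ],
)

```text
t: 8.15
ee_pos: [588.4, 188.9, 244.8]
orientation: [2.403, 2.024, -0.0]
ft_force: [-0.1, 0.3, -1.8]
width: 13.8
grasp_force: 30.0
```

Run:
```python
from h import *
im=ctrl.get_image("top"); t=ctrl.get_image("scene")
a=cv2.resize(im[125:200,115:235],None,fx=6,fy=6,interpolation=cv2.INTER_CUBIC)
u,v=map(int,w2px("scene",(589,189,120))); print(u,v)
cv2.imwrite('pics/t2.png',a);cv2.imwrite('pics/s2.png',cv2.resize(t[v-60:v+60,u-75:u+75],None,fx=5,fy=5,interpolation=cv2.INTER_CUBIC))
print(ctrl.get_obs())
```

```text
242 143
{'t': 8.25, 'qpos': array([ 2.91495568e-01,  4.04125215e-01,  1.63910445e+00, -5.81042437e-05,
        1.09831300e+00,  4.62287701e-01]), 'qvel': array([ 0.00283368,  0.00187989, -0.00151721,  0.00134815, -0.00106406,
        0.00096437]), 'joint_torque': array([ 8.66885972e-02, -5.48502803e+01, -2.84862185e+01,  6.24590786e-02,
       -1.47646037e-02, -1.05848780e-03]), 'ee_pos': array([588.46926709, 188.97379057, 244.8296307 ]), 'orientation': array([2.40274009e+00, 2.02386298e+00, 3.97841057e-05]), 'ft_force': array([ 0.13966677,  0.05159929, -2.79157909]), 'moment': array([-0.06900413,  0.02507952, -0.03305603]), 'grasp_force': 29.9995619058609, 'width': 14.080199514784333}
```

View pics/t2.png

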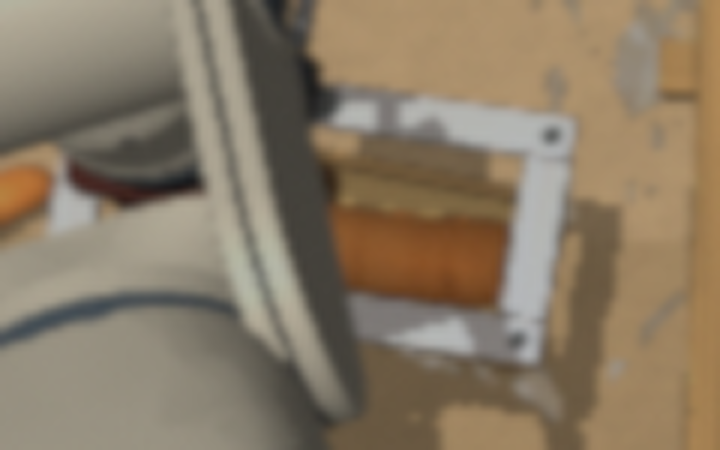

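View pics/s2.png

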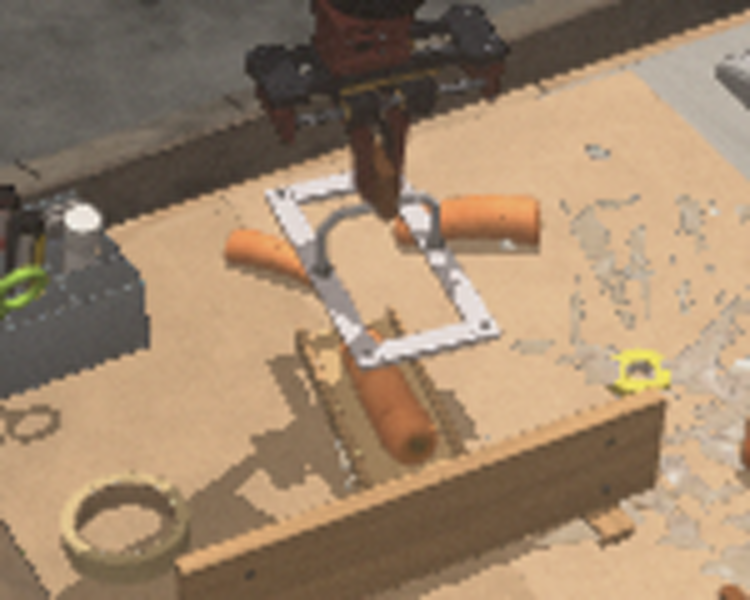

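The gauge is held over the carrot. Top crop shows its right-hand frame corners at (577,117) and (540,365); scene crop shows corners at (268,190), (365,368) and (499,330). I compare these with the expected projections to check level and offset.

Run:
```python
from h import *
from scipy.optimize import least_squares
obs=[("top",(577,117),6,(115,125),(-112,56)),("top",(540,365),6,(115,125),(-112,-56)),
("scene",(268,190),5,(167,83),(112,-56)),("scene",(365,368),5,(167,83),(-112,-56)),("scene",(499,330),5,(167,83),(-112,56))]
# local x along length (+y world), local y ~ -x world
def sgn(p): return (p[0],-p[1],8)
def res(q,full=False):
    R=cv2.Rodrigues(np.array([q[4],q[5],0.]))[0]@cv2.Rodrigues(np.array([0,0,q[3]]))[0]
    return np.concatenate([w2px(n,R@np.array(sgn(p),float)+q[:3])-((np.array(c)+.5)/s-.5+o) for n,c,s,o,p in obs])
q0=np.array([588.5,189,160,np.radians(80.2),0,0])
print('pred err px',res(q0).round(1))
r=least_squares(res,q0); print(r.x[:3].round(1),np.degrees(r.x[3:]).round(2),res(r.x).round(1))
# carrot fit in both initial views
ms={}
for n,(x0,y0,x1,y1) in {"top":(130,138,220,198),"scene":(225,140,262,180)}.items():
    hs=cv2.cvtColor(cv2.imread(f'pics/{n}0.png'),cv2.COLOR_BGR2HSV)
    m=cv2.inRange(hs,(0,135,40),(15,255,255)); k=np.zeros_like(m);k[y0:y1,x0:x1]=m[y0:y1,x0:x1]
    N,l,st,_=cv2.connectedComponentsWithStats(k); ms[n]=(l==1+st[1:,4].argmax())
    print(n,st[1+st[1:,4].argmax()])
th=np.linspace(0,2*np.pi,24)
def cost(p):
    x,y,a,rt=p[0],p[1],np.radians(p[2]),p[3]; d=np.array([np.cos(a),np.sin(a),0]);e=np.array([-d[1],d[0],0])
    P=[]
    for s in np.linspace(-78.5,78.5,14):
        r=23.5+(rt-23.5)*(s+78.5)/157
        if s>78: r*=.5
        P+= [np.array([x,y,12+23.5+(rt-23.5)*(s+78.5)/157])+s*d+r*(np.cos(t)*e+np.array([0,0,np.sin(t)])) for t in th]
    c=0
    for n in ms:
        q=np.array([w2px(n,v) for v in P[::1]])
        b=np.zeros((384*4,512*4),np.uint8); cv2.fillConvexPoly(b,cv2.convexHull((q*4+1.5).astype(np.int32)),255)
        b=cv2.resize(b,(512,384),interpolation=cv2.INTER_AREA)/255.
        c+=np.abs(b-ms[n]).sum()/ms[n].sum()
    return c
from scipy.optimize import minimize
f=minimize(cost,[589,188,79.5,17],method='Nelder-Mead',options=dict(initial_simplex=[[589,188,79.5,17],[595,188,79.5,17],[589,195,79.5,17],[589,188,83,17],[589,188,79,21]],maxfev=150))
print(f.x,f.fun)
```

```text
pred err px [-0.4 -0.8 -0.8 -0.7 -0.9 -0.3 -1.1 -0.8  0.5 -0.1]
[588.8 187.  160.2] [79.62  0.11 -2.34] [ 0.4 -0.5 -0.2 -0.2 -0.4  0.  -1.2  0.1  0.6  0.1]
top [149 157  52  19 563]
scene [235 148  19  28 259]Traceback (most recent call last):
  File "<stdin>", line 36, in <module>
    res = _minimize_neldermead(fun, x0, args, callback, bounds=bounds,
                               **options)
    fsim[k] = func(sim[k])
              ~~~~^^^^^^^^
    fx = function(np.copy(x), *(wrapper_args + args))
  File "<stdin>", line 30, in cost
  File "h.py", line 10, in w2px
    K,R,t,_=cam(n); q=K@(R@np.array(p,float)+t); return q[:2]/q[2]
            ~~~^^^
  File "h.py", line 4, in cam
    i=ctrl.camera_info(n); f=192/np.tan(np.radians(i['fovy'])/2)
ValueError: time passes only in moves, steps and waits
```

The frame matches the expected pose to about 1 px, level and centred at about (589,187), and the carrot is at about (589,188). So I lower it straight down to 15 mm clearance.

>>> servo_tool(
  plan=[
    [1,[0,0,-4],0],
    [1,[0,0,-12],0],
    [1,[0,0,-22],0],
    [1,[0,0,-33],0],
    [1,[0,0,-44],0],
    [1,[0,0,-55],0],
    [1,[0,0,-65],0],
    [1,[0,0,-74],0],
    [1,[0,0,-80],0],
    [1,[0,0,-84],0],
  ],
)

```text
t: 9.08
ee_pos: [588.2, 189.6, 159.5]
orientation: [-2.402, -2.025, 0.002]
ft_force: [-0.3, 0.0, -2.3]
width: 14.0
grasp_force: 30.0
```

>>> servo_tool(
  plan=[
    [1,[0,0,-1],0],
    [1,[0,0,-2],0],
    [1,[0,0,-2],0],
    [1,[0,0,-2],0],
    [1,[0,0,-2],0],
    [1,[0,0,-2],0],
    [1,[0,0,-2],0],
    [1,[0,0,-2],0],
  ],
)

```text
t: 9.75
ee_pos: [588.6, 189.6, 158.8]
orientation: [2.402, 2.025, 0.0]
ft_force: [0.4, -0.3, -2.3]
width: 13.7
grasp_force: 30.0
```

Run:
```python
from h import *
t=ctrl.get_image("scene"); im=ctrl.get_image("top")
cv2.imwrite('pics/s3.png',np.hstack([cv2.resize(t[95:195,190:290],(400,400),interpolation=cv2.INTER_CUBIC),cv2.resize(im[120:210,140:230],(400,400),interpolation=cv2.INTER_CUBIC)]))
o=ctrl.get_obs();print(o['ee_pos'],o['orientation'],o['ft_force'],abs(o['qvel']).max())
```

```text
[588.51827121 189.62844033 158.73337497] [2.40203107e+00 2.02477648e+00 6.10562324e-05] [-0.55325271  0.17199062 -0.95570401] 0.0004957452609865094
```

View pics/s3.png

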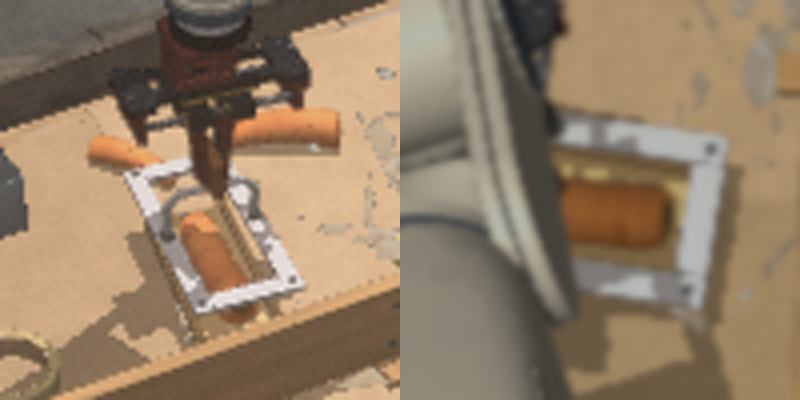

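The frame sits level around the carrot with a visible gap and nothing is disturbed. The butt-end gap (right crop, 672 to 682) suggests the frame is 2–3 mm too far in +y, so I trim that and settle.

>>> servo_tool(
  plan=[
    [1,[0,-1,0],0],
    [1,[0,-2,0],0],
    [1,[0,-2,0],0],
    [1,[0,-2,0],0],
    [1,[0,-2,0],0],
    [1,[0,-2,0],0],
    [1,[0,-2,0],0],
    [1,[0,-2,0],0],
  ],
)

```text
t: 10.52
ee_pos: [588.5, 187.7, 158.7]
orientation: [-2.402, -2.025, -0.0]
ft_force: [-0.4, 0.1, -2.4]
width: 13.8
grasp_force: 30.0
```

```bash
python3 -c "
from workcell import ctrl
print(ctrl.get_obs()['ee_pos'],ctrl.close_job())"
```

```text
the job is handed in; nothing more can be done
[588.54317471 187.65027404 158.66346999] None
```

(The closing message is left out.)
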